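# Tip the packed carton into the labelling frame and push it home

### The job

The packed carton stands at the near end of the yellow taped frame with its white label facing away from the stop bar. Push it high on the label side so that it topples over into the frame and lies label up, then push it along the bench, still lying inside the side tapes, until its end is flush against the metal stop bar, and move clear. Do not pick the carton up or lift it off the bench, and leave the two cable glands and the jar standing where they are.

Things in the scene. Friction and masses are not known exactly. Their poses are not given: they have to be found in the camera images.
- carton: Brown carton, 36 (own x) x 80 (y) x 150 mm tall (z), 0.3 to 0.55 kg; origin at the centre of its foot face. Its white label is on the own -x face, turned away from the stop bar at the start; fallen as wanted, own x points down and own z to the bar. Pushed near its top it tips without sliding and falls by itself past a 14 degree lean.
- carton_mid (a point): Centre of the carton's volume (75 mm from the foot face).
- carton_top (a point): Centre of the carton's top face, 150 mm from the foot face: the end that is to meet the stop bar.
- station: Fixed yellow tape frame (flat, 12 mm tape) ending at a metal stop bar. Origin: frame centre on the bench; x runs from the carton to the bar, z up. Inside, x is -120 mm (near tape) to +120 mm (bar face), y is -70 to +70 mm. Bar 12 mm thick, 170 long, 22 high. The carton starts over or just inside the near tape, within 15 mm of the centreline and 0.1 rad of square.
- gland_a: Bystander: nickel-plated cable gland standing on its thread, 44 mm across, 75 mm tall, origin at the centre of its underside. To be left alone, beside the frame.
- gland_b: Bystander: a second gland like gland_a, to be left alone.
- jar: Bystander: jar with a black cap, 56 mm across, 70 mm tall, origin at the centre of its underside. To be left alone.
There are look-alikes about, which are no part of the job. Of the things shaped like the carton, the brown one is meant.

How it is judged:
On the way:
1. the carton has toppled into the taped frame and lies still on the bench, label up (angle between carton's own x axis and vertical above 3.04 rad and x of carton in the frame of station above -0.13 m and y of carton in the frame of station between -0.035 and 0.035 m and y of carton_top in the frame of station between -0.035 and 0.035 m and linear speed of carton below 0.02 m/s), for 0.2 s.
At the end, for the whole second after the job is handed in: The carton lies label up on the bench, at rest, its top end within 7 mm of the stop bar and square to it within 0.1 rad, both ends within 35 mm of the centreline (at most 5 mm over a side tape); glands and jar still stand within 20 mm of where they were (angle between carton's own x axis and vertical above 3.04 rad and angle between the z axis of carton and the x axis of station, either way round below 0.1 rad and x of carton_top in the frame of station above 0.113 m and y of carton in the frame of station between -0.035 and 0.035 m and y of carton_top in the frame of station between -0.035 and 0.035 m and linear speed of carton below 0.02 m/s and height (world z) of carton_mid below 0.024 m and distance of each of gland_a, gland_b, jar from where it was at the start of the episode below 0.02 m and angle between each of gland_a, gland_b, jar's own z axis and vertical below 0.2 rad); the robot touches nothing.
It fails at once if the carton is lifted off the bench (height (world z) of carton above 0.04 m or height (world z) of carton_mid above 0.095 m).
It fails at once if a gland or the jar is knocked over or shoved away (angle between any of gland_a, gland_b, jar's own z axis and vertical above 0.4 rad or distance of any of gland_a, gland_b, jar from where it was at the start of the episode above 0.03 m).
It also fails if it takes over 45 s, if anything falls off the work surface, if the arm or the gripper's body presses on something with over 40 N, if the wrist force passes 120 N, or if a joint passes its speed limit or range.

### The arm

A 6-joint arm with a two-finger parallel gripper is mounted at the origin on the work surface. World frame = base frame: x ahead of the robot, y to its left, z up, the work surface at z = 0. Lengths are in m, angles in rad, forces in N, time in s.
With the tool pointing down it reaches from about 0.3 to 1 m from the base axis. Payload 5.1 kg.
Tool frame: the origin (TCP) lies at the centre of the arm's flange, where the gripper is bolted on; the fingertips stand 190 mm ahead of it and the grasp point (between the pads) lies 171 mm ahead of it; z points along the fingers, y is the direction in which the jaws open and shut (so a half turn about z gives the same grasp; the last joint's range is limited). The gripper opens to 95 mm and grips with 3 to 60 N. Pads are 20 mm wide; open, the fingers measure 119 mm over their backs; the gripper's body (75 mm by 180 mm) begins 59 mm behind the grasp point.
Start: joints at [-0.083, 0.124, 1.65, -0, 1.367, -0.083], TCP at [0.65, -0, 0.405] pointing down, gripper open.
Joint ranges: [-2.61, 2.61], [-1.02, 2.33], [0.03, 2.71], [-1.35, 4.49], [0.32, 2.68], [-2.91, 2.91]. Speed limits (rad/s): [2.57, 2.57, 3.14, 3.14, 3.14, 3.14].

### API

Orientations are given as [roll, pitch, yaw] about the fixed x, y, z axes, in that order (R = Rz(yaw) Ry(pitch) Rx(roll)).
In Python, from station import env, optics gives the robot as it stands.
- The arm moves only by the tool move_arm, never from a script. Its argument "deltas" is text: rows parted by semicolons, each of 7 numbers parted by spaces: the finger opening in mm, from 0 to 95.1, then the shift along the tool's x, y, z in mm, then the turn, a rotation vector about the tool's x, y, z in degrees. In form: jaw tx ty tz ax ay az; .... A call has 1 to 12 rows; each row shifts and turns the pose as measured when the row begins, along the tool's axes as they then stand; what a row does not reach is not made up. A row lasts 1/10 s, in which the tool goes at most 50 mm and 8.59 degrees, less where a joint would pass 70% of its speed; a pose out of reach is approached as far as the arm can. A call with a gripper value outside its range is refused whole. The fingers move at their own pace and stop on an object; the grip force is fixed at half the most. Time passes only in rows, so rows that do not move let the fingers close. It gives the time, the measured TCP pose, the force and the opening at its end, in the units of the state.
- env.state(): the state, without advancing time (a new reading comes with each control period).
- optics.camera(name): name is "scene" or "side" or "wrist"; returns a dict with "img" (420x560x3 uint8, red, green, blue), "vertical_fov" (degrees; the focal length in pixels is half the picture's height over the tangent of half this angle, whatever the lens; pixels are square), "cx", "cy" (the principal point, pixels), "R" (3x3) and "t" (3): a world point X has camera coordinates R X + t. Camera axes: x right, y down, z forward; pixel columns grow to the right and rows downward; lengths in m; the calibration is good to about 2 mm. A picture is of the moment at which its call begins. There is no depth.
- env.sign_off(): hands the job in, once; it reports no verdict.
The state is a dict: "time_s": time; "q": joint angles; "qd": joint speeds; "tau": joint torques, N m; "ee_pos": TCP position; "ee_rot": TCP orientation; "force": force on the tool from outside, world axes, zero at the start; "torque": the same for the moment, N m; "width": finger opening in m.
Only numpy, scipy, OpenCV 4.12 (cv2) and the standard library are available. Lean on these libraries where they do the work, as an engineer would, in place of code of your own. Each camera call takes 0.05 s, during which the arm holds its last target.

## Working session

There is one attempt and no reset: what is moved stays moved. The work goes in short steps, Python scripts to look and compute and a tool call to move; the robot and the scene stay as the last step left them, time stands still between calls to the robot, and variables do not carry over. Pictures are saved under pics/ and viewed, and the job is handed in when it is done.

Besides the shell and the picture viewer there is one more tool, called after ">>>" as name(argument=value, ...) on one line, values as JSON. move_arm: Moves the arm, as the interface text tells. Its arguments: {"type":"object","properties":{"deltas":{"type":"string"}},"required":["deltas"]}

```bash
ls; mkdir -p pics; cat > h.py <<'E'
import numpy as np, cv2
from station import env, optics
def K(c):
    f=c["img"].shape[0]/2/np.tan(np.radians(c["vertical_fov"])/2); return f
def ray(c,u,v,z):
    f=K(c);d=np.array([(u-c["cx"])/f,(v-c["cy"])/f,1.]);R=np.array(c["R"]);t=np.array(c["t"])
    o=-R.T@t;d=R.T@d;s=(z-o[2])/d[2];return o+s*d
def proj(c,X):
    p=np.array(c["R"])@np.array(X)+np.array(c["t"]);f=K(c);return p[:2]/p[2]*f+[c["cx"],c["cy"]]
def snap(n,name):
    c=optics.camera(n);cv2.imwrite(f"pics/{name}.png",c["img"][:,:,::-1]);np.save(f"pics/{name}.npy",c,allow_pickle=True);return c
def load(name): return np.load(f"pics/{name}.npy",allow_pickle=True).item()
E
python3 - <<'E'
from h import *
for n in ("scene","side","wrist"):
    c=snap(n,n+"0");print(n,c["vertical_fov"],c["cx"],c["cy"],(-np.array(c["R"]).T@c["t"]).round(3))
s=env.state();print({k:np.round(v,3) for k,v in s.items()})
E
```

```text
pics
scene 46.71272925799205 270.8808665352795 209.03218417214566 [ 0.922 -0.556  0.723]
side 42.366861114523964 287.39543942713095 217.27206257795171 [0.211 0.66  0.928]
wrist 68.57422510014806 277.0923396520908 214.7399999025585 [0.649 0.075 0.383]
{'time_s': np.float64(0.15), 'q': array([-0.083,  0.124,  1.651, -0.   ,  1.368, -0.083]), 'qd': array([-0.001, -0.002, -0.003,  0.001,  0.001,  0.   ]), 'tau': array([  0.   , -41.819, -36.047,   0.078,   0.047,  -0.   ]), 'ee_pos': array([ 0.65 , -0.   ,  0.404]), 'ee_rot': array([-3.14 , -0.   ,  1.571]), 'force': array([-0.371, -0.054, -0.025]), 'torque': array([-0.014, -0.049,  0.028]), 'width': np.float64(0.095)}
```

View pics/scene0.png

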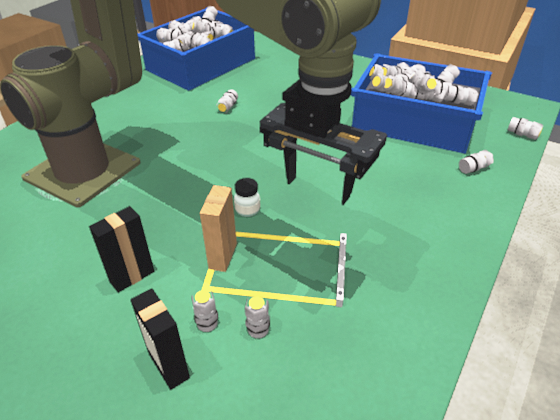

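View pics/side0.png

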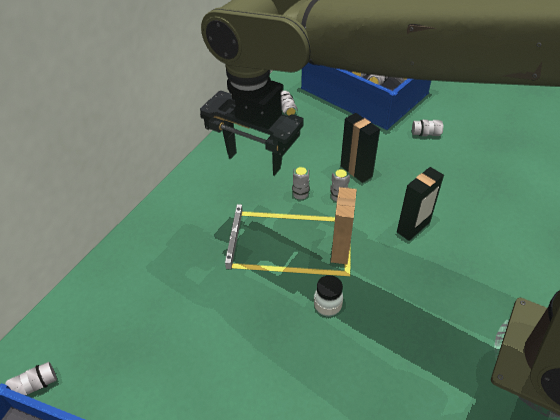

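View pics/wrist0.png

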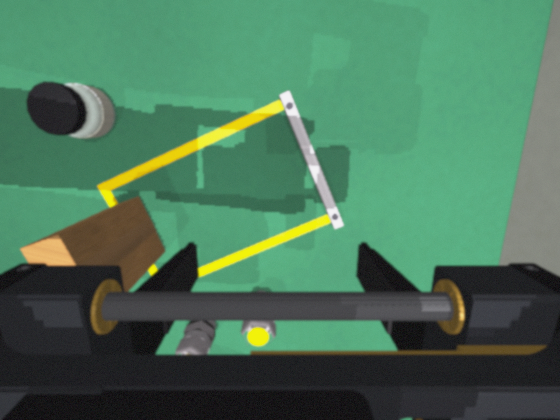

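Brown carton is at scene (219,228), side (343,228) and wrist (95,245). The look-alikes are black cartons at scene (122,248) and (160,340), so the brown one between the tapes is the one meant. Next, a close crop.

```bash
python3 - <<'E'
from h import *
a=load("scene0")["img"][170:350,180:360];b=load("side0")["img"][160:320,215:375]
a=cv2.resize(a,(400,400),interpolation=cv2.INTER_CUBIC);b=cv2.resize(b,(400,400),interpolation=cv2.INTER_CUBIC)
cv2.imwrite("pics/crop.png",np.hstack([a,b])[:,:,::-1])
for n in ("scene0","side0","wrist0"):
    c=load(n);hsv=cv2.cvtColor(c["img"],cv2.COLOR_RGB2HSV)
    y=cv2.inRange(hsv,(24,150,120),(34,255,255))
    for nm,m in(("yellow",y),("brown",cv2.inRange(hsv,(8,70,80),(20,200,255))),("grey",cv2.inRange(hsv,(0,0,110),(179,40,255)))):
        cs,_=cv2.findContours(m,cv2.RETR_EXTERNAL,cv2.CHAIN_APPROX_SIMPLE)
        for k in cs:
            if cv2.contourArea(k)>60: 
                r=cv2.minAreaRect(k); print(n,nm,int(cv2.contourArea(k)),np.round(r[0]),np.round(cv2.boxPoints(r)).astype(int).tolist())
E
```

```text
scene0 yellow 126 [261. 236.] [[236, 236], [236, 232], [286, 236], [286, 240]]
scene0 brown 659 [126. 247.] [[104, 217], [119, 211], [147, 277], [132, 284]]
scene0 brown 2043 [218. 228.] [[197, 187], [230, 183], [239, 269], [205, 272]]
scene0 brown 99 [348. 136.] [[337, 136], [339, 130], [359, 137], [357, 143]]
scene0 brown 63 [296. 137.] [[274, 132], [275, 129], [318, 142], [317, 146]]
scene0 brown 219 [  4. 107.] [[-9, 95], [1, 89], [17, 120], [6, 125]]
scene0 brown 2167 [22. 39.] [[-26, 33], [43, -4], [69, 44], [0, 81]]
scene0 brown 8378 [461.  28.] [[386, 54], [413, -34], [536, 3], [509, 91]]
scene0 brown 954 [186.   6.] [[148, 0], [218, -15], [224, 11], [154, 26]]
scene0 grey 65 [208. 328.] [[197, 326], [217, 322], [218, 329], [199, 333]]
scene0 grey 248 [150. 343.] [[135, 315], [143, 313], [164, 371], [156, 374]]
scene0 grey 458 [257. 316.] [[244, 302], [268, 300], [270, 330], [246, 332]]
scene0 grey 441 [204. 310.] [[191, 296], [213, 293], [218, 324], [196, 327]]
scene0 grey 434 [341. 270.] [[335, 306], [340, 233], [347, 233], [343, 306]]
scene0 grey 419 [246. 204.] [[234, 193
[... 2061 characters left out ...]
], [455, 353]]
wrist0 brown 728 [450. 306.] [[433, 281], [460, 277], [468, 331], [441, 335]]
wrist0 brown 682 [104. 306.] [[87, 332], [94, 278], [121, 281], [114, 335]]
wrist0 brown 6170 [ 96. 259.] [[20, 248], [138, 195], [172, 270], [54, 323]]
wrist0 grey 138 [188. 350.] [[176, 345], [200, 345], [200, 354], [176, 354]]
wrist0 grey 174 [258. 328.] [[242, 333], [243, 319], [275, 322], [274, 336]]
wrist0 grey 137 [436. 306.] [[422, 310], [422, 303], [449, 303], [449, 310]]
wrist0 grey 1551 [311. 160.] [[278, 94], [289, 90], [344, 225], [333, 230]]
wrist0 grey 1188 [ 90. 109.] [[65, 83], [109, 79], [114, 135], [70, 139]]
wrist0 grey 8532 [530. 138.] [[500, 0], [559, 0], [559, 275], [500, 275]]
```

View pics/crop.png

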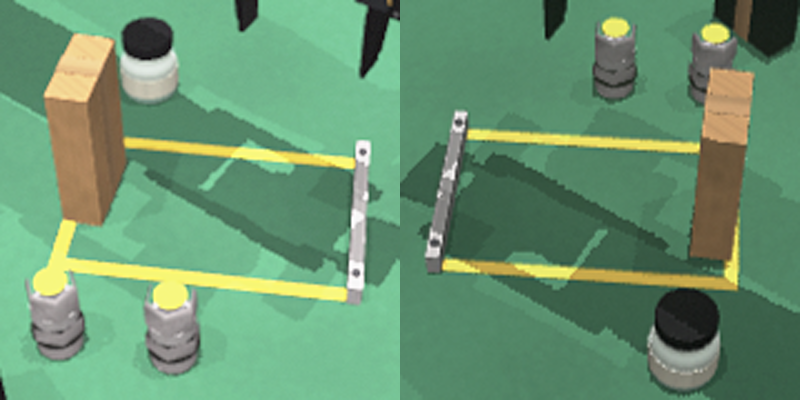

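```bash
python3 - <<'E'
from h import *
s,d,w=load("scene0"),load("side0"),load("wrist0")
def P(n,c,pts,z):
    q=np.array([ray(c,u,v,z)[:2] for u,v in pts]);print(n,q.round(4).tolist());return q
B=P("bar w",w,[(283.5,92),(338.5,227.5)],.022);print(np.linalg.norm(B[1]-B[0]))
P("bar s",s,[(344,234),(341,304)],.022)
P("bar d",d,[(239,205),(230,266)],.022)
P("nearcorner w",w,[(97,187)],0)
for n,q in(("scene",P("top s",s,[(201.2,215),(215.1,186.2),(232.2,189.8),(220.5,215)],.15)),("side",P("top d",d,[(339.4,188),(356.2,189.6),(353.8,217.2),(336.2,216)],.15))):
    print(n,q.mean(0).round(4),[round(float(np.linalg.norm(q[i]-q[(i+1)%4])),4) for i in range(4)],[round(float(np.degrees(np.arctan2(*(q[(i+1)%4]-q[i])[::-1]))),1) for i in range(4)])
P("top w",w,[(22,248),(73,236)],.15)
P("gl tops s",s,[(203,296),(257,302)],.075);P("gl d",d,[(301,171),(341,173)],.075);P("gl w",w,[(258,336)],.075)
P("jar s",s,[(247,187)],.07);P("jar d",d,[(329,287)],.07);P("jar w",w,[(57,108)],.07)
E
```

```text
bar w [[0.6553, 0.1148], [0.7239, -0.0411]]
0.17034141629902003
bar s [[0.6592, 0.1135], [0.7321, -0.0483]]
bar d [[0.7216, -0.034], [0.6448, 0.1228]]
nearcorner w [[0.421, 0.0052]]
top s [[0.4733, -0.0956], [0.4455, -0.0189], [0.4792, -0.0109], [0.5023, -0.078]]
top d [[0.4959, -0.074], [0.4642, -0.0862], [0.4376, -0.015], [0.4687, -0.0015]]
scene [ 0.4751 -0.0509] [0.0816, 0.0347, 0.071, 0.0339] [109.9, 13.2, -71.0, -148.8]
side [ 0.4666 -0.0442] [0.034, 0.076, 0.0339, 0.0774] [-159.0, 110.5, 23.4, -69.4]
top w [[0.4414, -0.0176], [0.4847, -0.0072]]
gl tops s [[0.543, -0.1922], [0.627, -0.1553]]
gl d [[0.6242, -0.1525], [0.5409, -0.1905]]
gl w [[0.6262, -0.157]]
jar s [[0.4389, 0.0892]]
jar d [[0.4289, 0.1025]]
jar w [[0.4361, 0.0951]]
```

```bash
python3 - <<'E'
from h import *
s,d=load("scene0"),load("side0")
for p in [(117,217),(148,305)]: print(ray(s,*p,.15).round(3))
for p in [(360,122),(428,178)]: print(ray(d,*p,.15).round(3))
E
```

```text
[ 0.35  -0.176  0.15 ]
[ 0.529 -0.289  0.15 ]
[ 0.546 -0.291  0.15 ]
[ 0.348 -0.188  0.15 ]
```

>>> move_arm(deltas="60 0 0 0 0 0 8.5; 60 0 0 0 0 0 8.5; 60 0 0 0 0 0 8.5; 60 0 0 0 0 0 8.5; 60 0 0 0 0 0 8.5; 60 0 0 0 0 0 8.5; 60 0 0 0 0 0 8.5; 60 0 0 0 0 0 8.5; 60 0 0 0 0 0 0")

```text
time_s: 1.05
ee_pos: [0.6488, 0.0001, 0.3987]
ee_rot: [-3.137, 0.009, 0.366]
force: [0.1, -0.2, -0.2]
width: 0.0599
```

>>> move_arm(deltas="60 -45 -4 0 0 0 0; 60 -45 -4 0 0 0 0; 60 -45 -4 0 0 0 0; 60 -45 -4 0 0 0 0; 60 -45 -4 0 0 0 0; 60 -20 0 0 0 0 0; 60 0 0 0 0 0 0; 60 0 0 0 0 0 0")

```text
time_s: 1.85
ee_pos: [0.4061, -0.0723, 0.396]
ee_rot: [-3.135, 0.014, 0.393]
force: [0.1, 0.3, -0.3]
width: 0.0598
```

```bash
python3 - <<'E'
from h import *
w=snap("wrist","wrist1");snap("scene","scene1");d=snap("side","side1")
print(env.state()["ee_pos"],env.state()["ee_rot"])
cv2.imwrite("pics/c1.png",np.hstack([w["img"],load("scene1")["img"]])[:,:,::-1][::1,::1])
a=np.hstack([w["img"],load("scene1")["img"]]);cv2.imwrite("pics/c1.png",cv2.resize(a,(800,300),interpolation=cv2.INTER_AREA)[:,:,::-1])
E
```

```text
[ 0.40692628 -0.07208882  0.39589526] [-3.13412878  0.01495027  0.39369949]
```

View pics/c1.png

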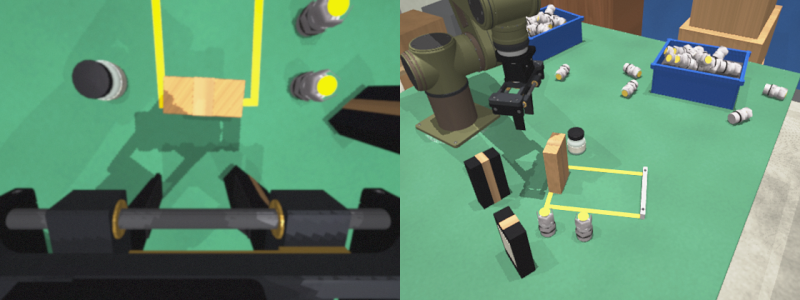

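```bash
python3 - <<'E'
from h import *
w=load("wrist1");i=w["img"][90:200,180:400]
cv2.imwrite("pics/c2.png",cv2.resize(i,None,fx=3.6,fy=3.6,interpolation=cv2.INTER_CUBIC)[:,:,::-1])
hsv=cv2.cvtColor(w["img"],cv2.COLOR_RGB2HSV);m=cv2.inRange(hsv,(8,60,80),(20,200,255));m[:80]=0;m[200:]=0
cs,_=cv2.findContours(m,cv2.RETR_EXTERNAL,cv2.CHAIN_APPROX_SIMPLE);k=max(cs,key=cv2.contourArea);r=cv2.minAreaRect(k);b=cv2.boxPoints(r);print(b.round(1).tolist())
q=np.array([ray(w,*p,.15)[:2] for p in b]);print(q.round(4).tolist(),q.mean(0))
print([np.degrees(np.arctan2(*(q[(j+1)%4]-q[j])[::-1])).round(1) for j in range(4)],[np.linalg.norm(q[(j+1)%4]-q[j]).round(4) for j in range(4)])
y=cv2.inRange(hsv,(22,150,120),(34,255,255))
for x0,x1,y1 in((200,240,150),(330,370,140)):
    mm=y*0;mm[2:y1,x0:x1]=y[2:y1,x0:x1];rr,cc=np.nonzero(mm);g=np.array([ray(w,u,v,0)[:2] for u,v in zip(cc,rr)],np.float32)
    vx,vy,px,py=cv2.fitLine(g,cv2.DIST_HUBER,0,.01,.01).ravel();th=np.degrees(np.arctan2(vy,vx));print("tape",th,px,py)
    o=np.array([.574,-.013]);print("perp",(px-o[0])*-vy+(py-o[1])*vx)
E
```

```text
[[275.0, 161.0], [278.6000061035156, 107.9000015258789], [342.29998779296875, 112.19999694824219], [338.70001220703125, 165.3000030517578]]
[[0.45, -0.0502], [0.4846, -0.0386], [0.4988, -0.0804], [0.4649, -0.094]] [ 0.47458121 -0.06581322]
[np.float64(18.5), np.float64(-71.2), np.float64(-158.2), np.float64(108.7)] [np.float64(0.0364), np.float64(0.0442), np.float64(0.0366), np.float64(0.0463)]
tape 23.130081 0.50371945 0.03804392
perp 0.07454838241318841
tape 23.544743 0.5616297 -0.102891125
perp -0.07746604732194719
```

View pics/c2.png

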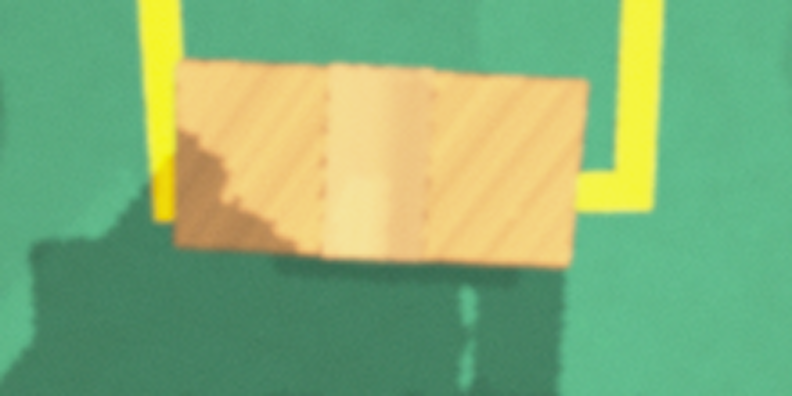

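```bash
python3 - <<'E'
from h import *
w=load("wrist1")
q=np.array([ray(w,180+a/3.6,90+b/3.6,.15)[:2] for a,b in((180,60),(588,80),(572,267),(175,246))]);print(q.round(4).tolist(),q.mean(0))
print([np.degrees(np.arctan2(*(q[(j+1)%4]-q[j])[::-1])).round(1) for j in range(4)],[np.linalg.norm(q[(j+1)%4]-q[j]).round(4) for j in range(4)])
th=np.radians(23.4);print(np.array([[np.cos(th),np.sin(th)],[-np.sin(th),np.cos(th)]])@(q.mean(0)-[.5746,-.0144]))
E
```

```text
[[0.4725, -0.0073], [0.4991, -0.0811], [0.4657, -0.0938], [0.4389, -0.0185]] [ 0.46904626 -0.05017427]
[np.float64(-70.1), np.float64(-159.2), np.float64(109.6), np.float64(18.5)] [np.float64(0.0784), np.float64(0.0357), np.float64(0.0799), np.float64(0.0353)]
[-0.11108011  0.00908845]
```

>>> move_arm(deltas="60 0 0 37 0 0 2.5; 60 0 0 37 0 0 0; 60 0 0 0 0 0 0; 60 0 0 0 0 0 0")

```text
time_s: 2.4
ee_pos: [0.4099, -0.0713, 0.3225]
ee_rot: [-3.136, 0.013, 0.354]
force: [0.2, -0.6, 1.0]
width: 0.0603
```

>>> move_arm(deltas="60 10 -1 0 0 0 0; 60 10 -1 0 0 0 0; 60 8 -1 0 0 0 0; 60 0 0 0 0 0 0")

```text
time_s: 2.8
ee_pos: [0.44, -0.0577, 0.3278]
ee_rot: [-3.14, 0.006, 0.355]
force: [-0.5, 0.0, 1.0]
width: 0.06
```

>>> move_arm(deltas="60 6 0 3 0 0 0; 60 8 0 1 0 0 0; 60 8 0 1 0 0 0; 60 8 0 1 0 0 0")

```text
time_s: 3.2
ee_pos: [0.4703, -0.0466, 0.3226]
ee_rot: [3.141, 0.004, 0.355]
force: [-0.7, 0.1, -0.4]
width: 0.0598
```

```bash
python3 - <<'E'
from h import *
a=snap("scene","scene2")["img"][150:330,150:390];b=snap("side","side2")["img"][130:310,195:435]
cv2.imwrite("pics/c3.png",cv2.resize(np.hstack([a,b]),(800,300))[:,:,::-1]);print(env.state()["force"])
E
```

```text
[-0.06109421 -0.85592811 -0.39961866]
```

View pics/c3.png

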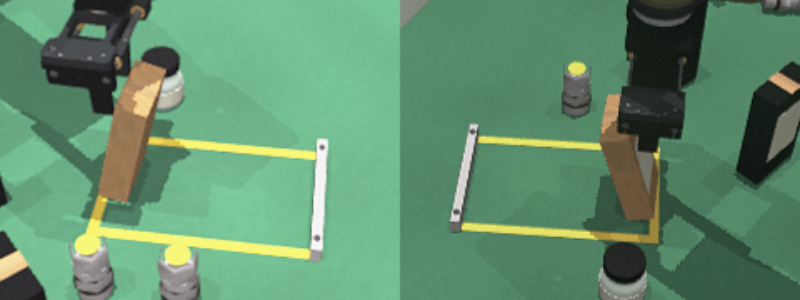

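The carton is leaning toward the bar, with its top at crop (145,75), at about 10–14°. I'll push a little more.

>>> move_arm(deltas="60 9 0 1 0 0 0; 60 9 0 1 0 0 0; 60 8 0 1 0 0 0; 60 0 0 0 0 0 0; 60 0 0 0 0 0 0; 60 0 0 0 0 0 0; 60 0 0 0 0 0 0; 60 0 0 0 0 0 0")

```text
time_s: 4.1
ee_pos: [0.4968, -0.0366, 0.3184]
ee_rot: [-3.141, 0.006, 0.356]
force: [0.2, 0.2, 0.0]
width: 0.0602
```

```bash
python3 - <<'E'
from h import *
a=snap("scene","scene3")["img"][150:330,150:390];b=snap("side","side3")["img"][130:310,195:435]
cv2.imwrite("pics/c4.png",cv2.resize(np.hstack([a,b]),(800,300))[:,:,::-1]);print(env.state()["force"])
E
```

```text
[-0.79398944 -0.08791335  0.04942584]
```

View pics/c4.png

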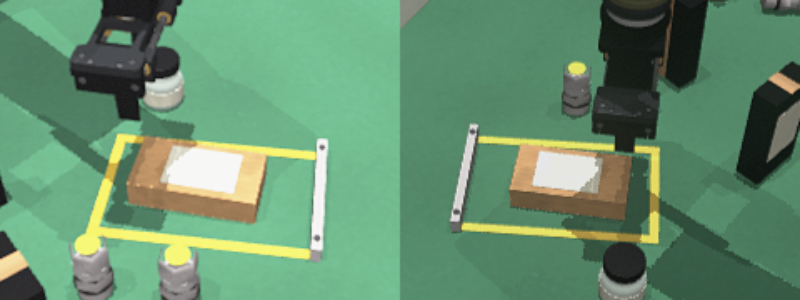

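The carton lies label up inside the frame. I'll back off and measure.

>>> move_arm(deltas="60 -40 0 0 0 0 0; 60 -40 0 0 0 0 0; 60 0 0 0 0 0 0; 60 0 0 0 0 0 0")

```text
time_s: 4.6
ee_pos: [0.4199, -0.0652, 0.3183]
ee_rot: [-3.141, 0.006, 0.356]
force: [0.5, 0.0, 0.9]
width: 0.06
```

```bash
python3 - <<'E'
from h import *
w=snap("wrist","wrist4");s=snap("scene","scene4");d=snap("side","side4")
cv2.imwrite("pics/c5.png",cv2.resize(w["img"],(784,588))[:,:,::-1])
cv2.imwrite("pics/c6.png",cv2.resize(np.hstack([s["img"][200:310,190:360],d["img"][180:290,215:385]]),(800,259),interpolation=cv2.INTER_CUBIC)[:,:,::-1])
print(env.state()["ee_pos"],env.state()["ee_rot"])
E
```

```text
[ 0.42076899 -0.06493462  0.31822737] [-3.14041179  0.00695616  0.35767131]
```

View pics/c5.png

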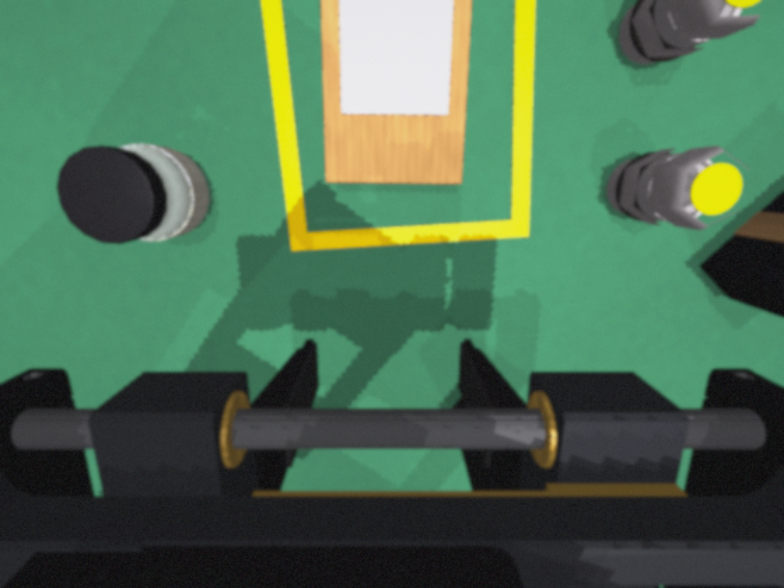

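View pics/c6.png

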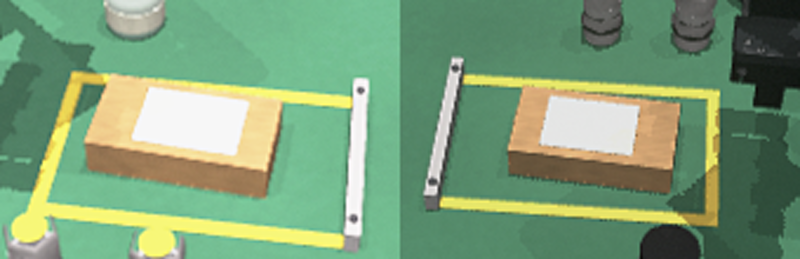

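```bash
python3 - <<'E'
from h import *
w,s,d=load("wrist4"),load("scene4"),load("side4")
th=np.radians(23.4);R=np.array([[np.cos(th),np.sin(th)],[-np.sin(th),np.cos(th)]]);o=np.array([.5746,-.0144])
k=800/340
for n,c,pts in(("w foot",w,[(326/1.4,183/1.4),(462/1.4,184/1.4)]),
 ("s",s,[(190+x/k,200+y/k) for x,y in((107,75),(88,147),(268,166),(282,97))]),
 ("d",d,[(215+(x-400)/k,180+y/k) for x,y in((519,87),(509,152),(671,165),(680,102))])):
    for p in pts:
        q=ray(c,*p,.036)[:2];print(n,q.round(4),(R@(q-o)).round(4))
print("barface w", [(R@(ray(load("wrist0"),*p,.022)[:2]-o)).round(4) for p in((283.5,92),(338.5,227.5))])
e=env.state()["ee_pos"][:2];print("tcp st",R@(e-o))
E
```

```text
w foot [ 0.4743 -0.0058] [-0.0886  0.0478]
w foot [ 0.5015 -0.0806] [-0.0933 -0.0317]
s [ 0.4751 -0.0078] [-0.0887  0.0456]
s [ 0.5101 -0.0833] [-0.0866 -0.0376]
s [ 0.6434 -0.0254] [ 0.0588 -0.0374]
s [0.616 0.047] [0.0624 0.0399]
d [ 0.6425 -0.0207] [ 0.0599 -0.0327]
d [0.6106 0.0517] [0.0593 0.0464]
d [ 0.4762 -0.0049] [-0.0866  0.0478]
d [ 0.5014 -0.0765] [-0.0918 -0.0279]
barface w [array([0.1254, 0.0865]), array([ 0.1264, -0.0838])]
tcp st [-0.16124884  0.01471528]
```

>>> move_arm(deltas="45 0 8 30 0 0 -3; 45 0 0 30 0 0 0; 45 0 0 30 0 0 0; 45 0 0 24 0 0 0; 45 0 0 0 0 0 0; 45 0 0 0 0 0 0")

```text
time_s: 5.35
ee_pos: [0.4296, -0.0723, 0.2042]
ee_rot: [3.139, 0.001, 0.417]
force: [0.4, -0.5, 0.7]
width: 0.0451
```

```bash
cat >> h.py <<'E'
th=np.radians(23.4);RS=np.array([[np.cos(th),np.sin(th)],[-np.sin(th),np.cos(th)]]);OS=np.array([.5746,-.0144])
E
python3 - <<'E'
from h import *
e=env.state();print(e["ee_pos"],RS@(e["ee_pos"][:2]-OS),np.degrees(e["ee_rot"]),e["force"])
E
```

```text
[ 0.42962651 -0.07225633  0.20421753] [-0.15602761  0.004478  ] [1.79848175e+02 5.63038675e-02 2.38703423e+01] [ 0.39593453 -0.48394063  0.70848617]
```

>>> move_arm(deltas="45 15 0 0 0 0 0; 45 15 0 0 0 0 0; 45 12 0 0 0 0 0; 45 8 0 0 0 0 0; 45 8 0 0 0 0 0; 45 8 0 0 0 0 0")

```text
time_s: 5.95
ee_pos: [0.4956, -0.0443, 0.2091]
ee_rot: [3.135, -0.001, 0.418]
force: [-3.4, -2.7, 1.3]
width: 0.0449
```

```bash
python3 - <<'E'
from h import *
e=env.state();print(e["ee_pos"],RS@(e["ee_pos"][:2]-OS),np.degrees(e["ee_rot"]),e["force"])
E
```

```text
[ 0.49556736 -0.04431284  0.2090807 ] [-0.08441239  0.003935  ] [ 1.79600565e+02 -3.01863174e-02  2.39475098e+01] [-3.43961744 -2.67438865  1.32464329]
```

>>> move_arm(deltas="45 7 0 3 0 0 0; 45 7 0 2 0 0 0; 45 7 0 1 0 0 0; 45 6 0 1 0 0 0; 45 4 0 0 0 0 0; 45 0 0 0 0 0 0")

```text
time_s: 6.55
ee_pos: [0.5252, -0.0315, 0.2026]
ee_rot: [3.137, 0.013, 0.421]
force: [-0.7, 0.4, 0.4]
width: 0.0451
```

```bash
python3 - <<'E'
from h import *
e=env.state();print(e["ee_pos"],RS@(e["ee_pos"][:2]-OS),np.degrees(e["ee_rot"]),e["force"])
s=snap("scene","scene5");d=snap("side","side5")
cv2.imwrite("pics/c7.png",cv2.resize(np.hstack([s["img"][200:310,190:360],d["img"][180:290,215:385]]),(800,259),interpolation=cv2.INTER_CUBIC)[:,:,::-1])
E
```

```text
[ 0.52519623 -0.03153283  0.20256047] [-0.0521448   0.00389687] [179.71427078   0.72545129  24.12625175] [-0.6672019   0.40006171  0.42330059]
```

View pics/c7.png

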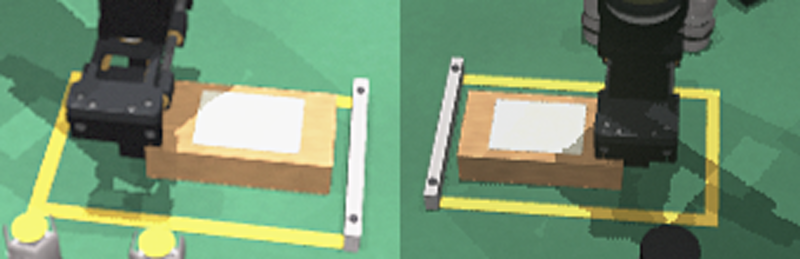

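>>> move_arm(deltas="45 4 0 0 0 0 0; 45 4 0 0 0 0 0; 45 3 0 0 0 0 0")

```text
time_s: 6.95
ee_pos: [0.5339, -0.0276, 0.2025]
ee_rot: [3.138, 0.02, 0.422]
force: [-4.9, -2.3, 4.1]
width: 0.0451
```

>>> move_arm(deltas="45 3 0 1 0 0 0; 45 3 0 0 0 0 0")

```text
time_s: 7.15
ee_pos: [0.5386, -0.0256, 0.2015]
ee_rot: [3.139, 0.026, 0.422]
force: [-4.1, -1.6, 2.0]
width: 0.0447
```

```bash
python3 - <<'E'
from h import *
e=env.state();print(e["ee_pos"],RS@(e["ee_pos"][:2]-OS),np.degrees(e["ee_rot"]),e["force"])
s=snap("scene","scene6");d=snap("side","side6")
cv2.imwrite("pics/c8.png",cv2.resize(np.hstack([s["img"][200:310,190:360],d["img"][180:290,215:385]]),(800,259),interpolation=cv2.INTER_CUBIC)[:,:,::-1])
E
```

```text
[ 0.53861728 -0.02558452  0.20154515] [-0.03746522  0.00402582] [179.83166001   1.46287433  24.17156082] [-4.09650307 -1.60111907  2.02807997]
```

View pics/c8.png

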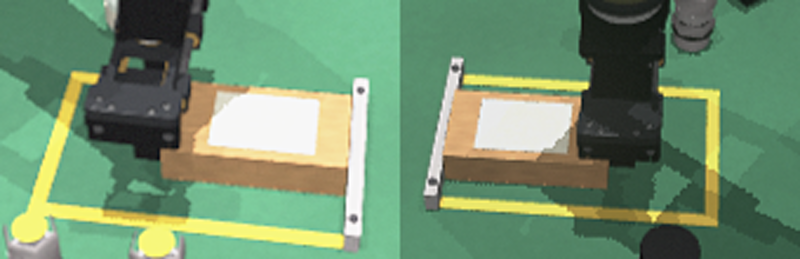

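>>> move_arm(deltas="45 3 0 0 0 0 0; 45 3 0 0 0 0 0")

```text
time_s: 7.45
ee_pos: [0.5419, -0.0243, 0.2015]
ee_rot: [3.14, 0.04, 0.424]
force: [-15.3, -6.7, 13.7]
width: 0.0449
```

>>> move_arm(deltas="45 2 0 0 0 0 0; 45 2 0 0 0 0 0")

```text
time_s: 7.65
ee_pos: [0.5436, -0.0238, 0.2016]
ee_rot: [3.141, 0.051, 0.424]
force: [-10.2, -3.4, 7.9]
width: 0.0453
```

>>> move_arm(deltas="45 3 0 0 0 0 0")

```text
time_s: 7.75
ee_pos: [0.5449, -0.0234, 0.2015]
ee_rot: [-3.141, 0.059, 0.424]
force: [-14.3, -6.5, 12.3]
width: 0.0451
```

```bash
python3 - <<'E'
from h import *
e=env.state();print(e["ee_pos"],RS@(e["ee_pos"][:2]-OS),np.degrees(e["ee_rot"]),e["force"])
s=snap("scene","scene7");d=snap("side","side7")
cv2.imwrite("pics/c9.png",cv2.resize(np.hstack([s["img"][210:300,280:360],d["img"][190:280,220:300]]),(800,450),interpolation=cv2.INTER_CUBIC)[:,:,::-1])
E
```

```text
[ 0.54493792 -0.02339303  0.20152195] [-0.03079407  0.00352684] [-179.95662481    3.35650837   24.30532115] [-14.31343581  -6.52578222  12.30038404]
```

View pics/c9.png

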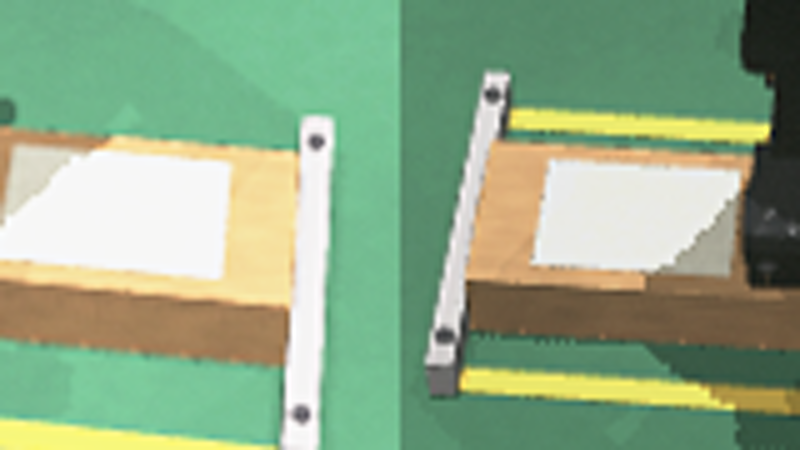

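Flush in both views, and the arm is stalled at about 16 N. I'll back off and lift clear.

>>> move_arm(deltas="45 -5 0 0 0 0 0; 45 -15 0 0 0 0 0; 45 -25 0 0 0 0 0; 45 -20 0 0 0 0 0; 45 0 0 -40 0 0 0; 45 0 0 -45 0 0 0; 45 0 0 -45 0 0 0; 45 0 0 0 0 0 0; 45 0 0 0 0 0 0")

```text
time_s: 8.75
ee_pos: [0.4853, -0.0487, 0.3375]
ee_rot: [-3.14, 0.051, 0.422]
force: [-0.5, 0.3, 0.1]
width: 0.0451
```

```bash
python3 - <<'E'
from h import *
e=env.state();print(e["ee_pos"],RS@(e["ee_pos"][:2]-OS),np.degrees(e["ee_rot"]),e["force"])
s=snap("scene","scene8");d=snap("side","side8");w=snap("wrist","wrist8")
cv2.imwrite("pics/c10.png",cv2.resize(np.hstack([s["img"][170:350,180:360],d["img"][160:340,210:390]]),(800,400),interpolation=cv2.INTER_CUBIC)[:,:,::-1])
E
```

```text
[ 0.48527234 -0.04865112  0.33747241] [-0.09558364  0.00404217] [-179.8815347     2.94268675   24.19915598] [-0.5305614   0.31765342  0.07045832]
```

View pics/c10.png

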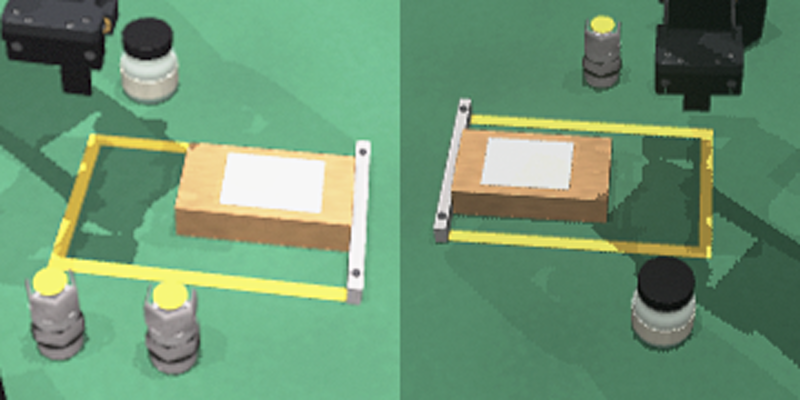

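View pics/wrist8.png

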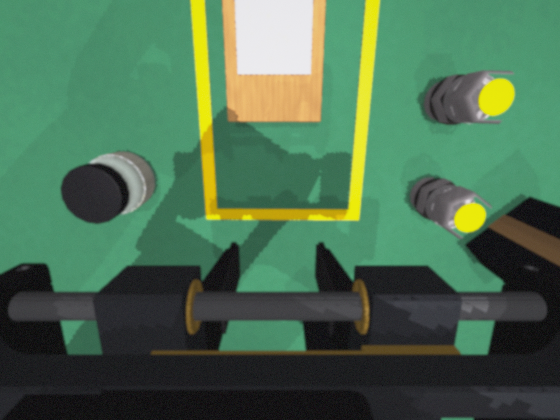

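```bash
python3 - <<'E'
from h import *
w,s,d=load("wrist8"),load("scene8"),load("side8")
f=lambda n,c,p,z:print(n,(RS@(ray(c,*p,z)[:2]-OS)).round(4))
for p in((228.5,122),(321,122)): f("foot w",w,p,.036)
k=400/180
for x,y in((190,143),(177,208),(352,225),(356,157)): f("s",s,(180+x/k,170+y/k),.036)
for x,y in((61,129),(52,190),(206,199),(211,138)): f("d",d,(210+x/k,160+y/k),.036)
f("nearinner w",w,(213,210),0);f("nearinner w",w,(351,210),0)
E
```

```text
foot w [-0.0309  0.0478]
foot w [-0.0298 -0.0318]
s [-0.0274  0.0469]
s [-0.0255 -0.0319]
s [ 0.1221 -0.0302]
s [0.1214 0.0497]
d [ 0.1214 -0.0238]
d [0.1178 0.0543]
d [-0.029   0.0516]
d [-0.0281 -0.0257]
nearinner w [-0.1223  0.0731]
nearinner w [-0.1201 -0.0739]
```

Foot at x ≈ −0.030, so the top end is at ≈ 0.120, touching the bar. The carton is square within about 1° and y ≈ +8–10 mm. I'm handing it in.

```bash
python3 - <<'E'
from h import *
print(env.sign_off())
E
```

```text
the job is handed in; nothing more can be done
None
```

The carton is toppled and flush against the stop bar, and I handed the job in after about 9 s of the 45 s allowed; the hand-in gives no verdict. I tipped the brown carton with two fingertips about 135 mm up its label side. It fell label up inside the frame. I then pushed its foot end along the bench until the arm stalled against the bar at about 16 N, backed off and lifted clear.

**Carton in the last pictures:**
- **Position:** the foot face is 30 mm short of the frame centre, which puts the top end at about 120 mm, the bar face. The carton sits roughly 8–10 mm off the centreline.
- **Squareness:** within about 1°.
- **Camera agreement:** the side view read the far corners at 118 and 121 mm, the scene view at 121 and 122 mm. The views differed by up to about 6 mm across the frame.

**Bystanders and arm:** the glands and jar stand where they were, judged by eye in the pictures rather than re-measured. The wrist force read near zero after I moved clear.

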